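# Load a picture tile in the gluing sled and run it under the lamps

## Task

Take the red-marked picture tile out of the rack and stand it upright, fully home, in the slot of the blue sled while the sled is still at its loading end: lower it in gently without dropping it, and let go. Then slide the sled along its rail until it rests against the red stop between the two lamps, with the tile still standing in it. Leave the other tiles in the rack and everything else on the mat undisturbed.

Things in the scene. Friction and masses are not known exactly. Their poses are not given: they have to be found in the camera images.
- tile_red: picture tile, 10 mm thick (x), 60 mm wide (y), 90 mm tall (z), 64 g; origin at the centre of its underside. White acrylic with a red motif on both faces and a red band round the top 10 mm, the same seen from front or back. It starts standing in any one of the rack's three slots.
- tile_green: picture tile, 10 mm thick (x), 60 mm wide (y), 90 mm tall (z), 64 g; origin at the centre of its underside. White acrylic with a green motif on both faces and a green band round the top 10 mm, the same seen from front or back. Stays in the rack.
- tile_blue: picture tile, 10 mm thick (x), 60 mm wide (y), 90 mm tall (z), 64 g; origin at the centre of its underside. White acrylic with a blue motif on both faces and a blue band round the top 10 mm, the same seen from front or back. Stays in the rack.
- rack: fixed plywood tile rack, 160 (x) x 90 (y) x 32 mm tall; origin at the centre of its underside. Three slots along its y at x = -55, 0 and +55 mm, each 14 x 66 mm and 22 mm deep (floor 10 mm above the table), so a tile in it stands with its top at 100 mm.
- rail: fixed gluing slide: dark base 110 (x) x 284 mm (y), on either side of the robot; origin on the table on the rail's centre line. Low grey stop at the loading end (+y), red stop 42 mm tall at the home end (-y). Two black lamp bars with violet faces, 64 mm tall, flank the home end, at x = +-57 to 83 mm, y = -117 to -27 mm.
- sled (a joint): travel in m of the blue sled along the rail from the loading end (0) towards the rail's -y; 0.140 = against the red stop. Starts between 0 and 0.03; stiff, about 2 N of friction, and stays where it is left.
- slot (a point): centre of the slot's mouth on the blue sled's top, 50 mm above the table; moves with the sled, axes as the rail's. Slot along y: 12 wide (x), 64 long (y), 28 mm deep (closed floor), 3 mm chamfer. Sled top: 80 mm wide (x), from 42 mm on the -y to 72 mm on the +y side of this point. A tile fully home has its underside 28 mm below it.
- post (a point): centre of the top of the upright black post on the sled, 85 mm above the table, 60 mm to the +y side of the slot's centre; diameter 16 mm, 35 mm tall above the sled's top. For pushing or pinching.
- dome: clear dome on a black base, 76 mm across, 82 mm tall; origin at the centre of its underside. Bystander.
- bell: black bell-shaped cover with a ball knob, 72 mm across, 84 mm tall; origin at the centre of its underside. Bystander.
- bottle: white jar with orange label and red cap, 44 mm across, 85 mm tall; origin at the centre of its underside. Bystander.
- carton: brown cardboard box, 50 x 100 x 35 mm; origin at the centre of its underside. Bystander.
- pliers: pliers with yellow handles lying along x, 155 mm long, 60 mm wide, 14 mm tall; origin on the table under the pivot. Bystander.

How it is judged:
By the outcome, as a careful person would: the job done as asked, in the order asked, and still so for the second after the job is handed in, with the robot touching nothing.
It also fails if it takes over 58 s, if anything falls off the work surface, if the arm or the gripper's body presses on something with over 40 N, if the wrist force passes 120 N, or if a joint passes its speed limit or range.

## Robot

A 7-joint arm with a two-finger parallel gripper is mounted at the origin on the work surface. World frame = base frame: x ahead of the robot, y to its left, z up, the work surface at z = 0. Lengths are in mm, angles in rad, forces in N, time in s.
With the tool pointing down it reaches from about 425 to 925 mm from the base axis. Payload 6.8 kg.
Tool frame: the origin (TCP) lies between the finger pads; the fingertips stand 14 mm ahead of it and the grasp point (between the pads) lies 5 mm behind it; z points along the fingers, y is the line along which they close (so a half turn about z gives the same grasp; the last joint's range is limited). The gripper opens to 85 mm and grips with 20 to 120 N. Pads are 22 mm wide; open, the fingers measure 114 mm over their backs; the gripper's body (76 mm by 85 mm) begins 54 mm behind the grasp point. The pads swing forward as they close: fully open they stand 13 mm farther back than shut.
Start: joints at [-1.281, 0.477, 0.022, 1.555, -0.011, 1.109, -0.083], TCP at [261.487, 622.311, 245.308] pointing down, gripper open.
Joint ranges: [-2.96, 2.96], [-0.34, 2.1], [-1.41, 1.46], [0.24, 2.44], [-1.37, 4.51], [0.17, 1.92], [-2.96, 2.96]. Speed limits (rad/s): [2.39, 2.39, 3.14, 3.14, 3.14, 3.14, 3.14].

## Interface

Orientations are given as [roll, pitch, yaw] about the fixed x, y, z axes, in that order (R = Rz(yaw) Ry(pitch) Rx(roll)).
In Python, from plant import ctrl gives the robot as it stands.
- The arm moves only by the shell command python3 -m inch 'ROWS'. ROWS is JSON, a list of rows, each an object of numbers: "gripper": the opening, from 0 (shut) to 1 (fully open); "tx", "ty", "tz": the shift along the tool's x, y, z in m; "ax", "ay", "az": the turn, a rotation vector about the tool's x, y, z in degrees. In form: [{"gripper": .., "tx": .., "ty": .., "tz": .., "ax": .., "ay": .., "az": ..}, ...]. A call has 1 to 12 rows; each row shifts and turns the commanded pose from where the row before left it, along the tool's axes as they then stand; what a row does not reach is not made up. A row lasts 1/8 s, in which the tool goes at most 62.5 mm and 10.7 degrees, less where a joint would pass 70% of its speed; a pose out of reach is approached as far as the arm can. A call is refused whole if a number of a shift passes 0.0625 or a number of a turn 10.7, either way. A call with a gripper value outside its range is refused whole. The fingers move at their own pace and stop on an object; the grip force is fixed at half the most. Time passes only in rows, so rows that do not move let the fingers close. It gives the time, the measured TCP pose, the force, the opening and the grip force at its end, in the units of the state.
- ctrl.read_state(): the state, without advancing time (a new reading comes with each control period).
- ctrl.camera(name): name is "scene" or "side" or "wrist"; returns a dict with "frame" (480x640x3 uint8, blue, green, red), "depth" (480x640 float32, mm along the optical axis (not along the pixel's ray), 0 where there is no reading), "vertical_fov" (degrees; the focal length in pixels is half the picture's height over the tangent of half this angle, whatever the lens; pixels are square), "cx", "cy" (the principal point, pixels), "cam_to_world" (4x4, takes a point from camera to world coordinates). Camera axes: x right, y down, z forward; pixel columns grow to the right and rows downward; lengths in mm; the calibration is good to about 2 mm. A picture is of the moment at which its call begins.
- ctrl.finish_job(): hands the job in; it is judged then, once.
The state is a dict: "t": time; "qpos": joint angles; "dq": joint speeds; "tau": joint torques, N m; "tool_pos": TCP position; "eef_rot": TCP orientation; "ft_force": force on the tool from outside, world axes, zero at the start; "moment": the same for the moment, N m; "width": finger opening in mm; "grasp_force": force on a finger pad.
Only numpy, scipy, OpenCV 4.12 (cv2) and the standard library are available. Lean on these libraries where they do the work, as an engineer would, in place of code of your own. Each camera call takes 0.05 s, during which the arm holds its last target. There are 200 camera calls.

## Working session

There is one attempt and no reset: what is moved stays moved. The work goes in short steps, Python scripts to look and compute and a shell command to move; the robot and the scene stay as the last step left them, time stands still between calls to the robot, and variables do not carry over. Pictures are saved under pics/ and viewed, at most 12 in all, crops included, and the job is handed in when it is done.

```bash
ls; mkdir -p pics; cat > h.py <<'E'
import numpy as np, cv2
from plant import ctrl
def cam(n):
    c=ctrl.camera(n); c['f']=240/np.tan(np.radians(c['vertical_fov'])/2); return c
def ray(c,u,v):
    T=np.array(c['cam_to_world']); d=T[:3,:3]@np.array([(u-c['cx'])/c['f'],(v-c['cy'])/c['f'],1.]); return T[:3,3],d
def plane(c,u,v,z):
    o,d=ray(c,u,v); return o+d*(z-o[2])/d[2]
def cloud(c):
    T=np.array(c['cam_to_world']); v,u=np.mgrid[:480,:640]; D=c['depth']
    P=np.stack([(u-c['cx'])/c['f']*D,(v-c['cy'])/c['f']*D,D],-1)@T[:3,:3].T+T[:3,3]; P[D==0]=np.nan; return P
E
python3 - <<'E'
from h import *
for n in("scene","side","wrist"):
    c=cam(n); np.save(f'pics/{n}0.npy',c,allow_pickle=True); cv2.imwrite(f'pics/{n}0.png',c['frame']); print(n,c['f'],c['cx'],c['cy'],np.round(c['cam_to_world'],3).tolist())
print(ctrl.read_state())
E
```

```text
pics
scene 603.3445218866678 331.672533708807 240.03535955015843 [[-0.349, 0.587, -0.731, 1581.074], [0.937, 0.205, -0.283, 324.874], [-0.016, -0.784, -0.621, 944.727], [0.0, 0.0, 0.0, 1.0]]
side 491.1470143030578 314.1361003870787 245.2133160538959 [[0.734, -0.395, 0.552, -137.516], [-0.679, -0.446, 0.583, -776.594], [0.016, -0.803, -0.596, 794.918], [0.0, 0.0, 0.0, 1.0]]
wrist 343.92928270481997 318.2222833557632 233.03263986662782 [[0.386, 0.888, 0.25, 197.489], [0.923, -0.371, -0.107, 647.604], [-0.002, 0.272, -0.962, 372.419], [0.0, 0.0, 0.0, 1.0]]
{'t': 0.15, 'qpos': array([-1.28106221,  0.47763141,  0.02234594,  1.55619798, -0.01149983,
        1.10930739, -0.08312076]), 'dq': array([ 0.00068021, -0.00136146, -0.00193473, -0.0033067 ,  0.00066374,
        0.00262045,  0.0025228 ]), 'tau': array([ 1.96335473e-03, -5.96924973e+01,  1.60997842e+00, -2.81491220e+01,
        1.26370706e-02,  6.52713163e-03,  3.14687907e-05]), 'tool_pos': array([261.34686675, 621.88610639, 244.54596015]), 'eef_rot': array([-3.14018015e+00,  9.93173893e-05,  2.74375662e+00]), 'ft_force': array([ 0.06412772, -0.61581639, -0.03161397]), 'moment': array([-0.00089179,  0.01053086, -0.02639555]), 'grasp_force': 0.0, 'width': 85.22747899133657}
```

View pics/scene0.png

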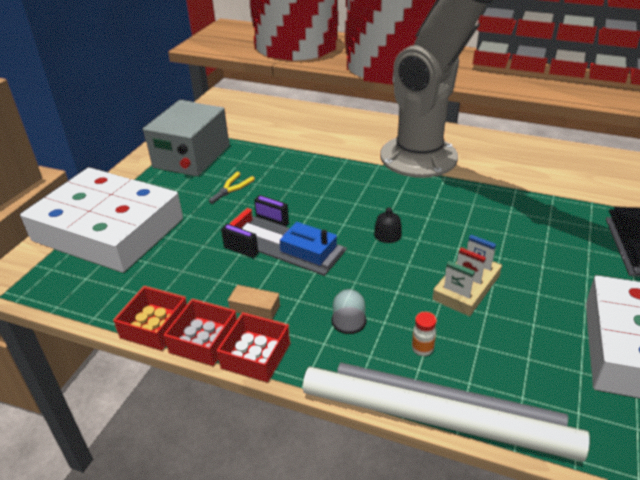

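View pics/side0.png

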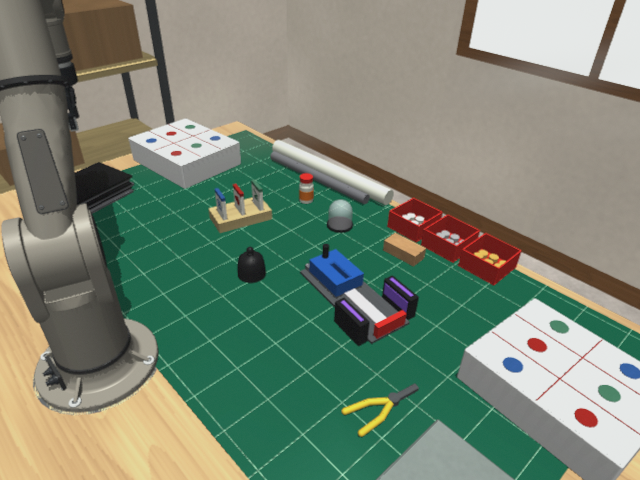

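The scene view shows the red tile in the middle slot at (470,255), with blue at (480,243) and green at (460,268). The sled is at (308,243) with its post at (324,237). In the side view, red is at (238,188), the sled at (336,272) and the post at (326,250). I'll triangulate these roughly from the two views.

```bash
cat >> h.py <<'E'
def tri(c1,p1,c2,p2):
    a,d=ray(c1,*p1); b,e=ray(c2,*p2); s=np.linalg.lstsq(np.stack([d,-e],1),b-a,rcond=None)[0]
    return (a+s[0]*d+b+s[1]*e)/2, np.linalg.norm(a+s[0]*d-b-s[1]*e)
def mask(c,col,roi):
    h=cv2.cvtColor(c['frame'],cv2.COLOR_BGR2HSV); H,S,V=[h[...,i].astype(int) for i in range(3)]
    m={'red':((H<8)|(H>172))&(S>150)&(V>80),'blue':(H>100)&(H<125)&(S>130)&(V>60),'dark':(V<45),'violet':(H>122)&(H<150)&(S>80)&(V>80)}[col]
    o=np.zeros(m.shape,np.uint8); x0,y0,x1,y1=roi; o[y0:y1,x0:x1]=m[y0:y1,x0:x1]; return o
E
python3 - <<'E'
from h import *
L=lambda n:np.load(f'pics/{n}0.npy',allow_pickle=True).item()
a,b=L('scene'),L('side')
for nm,col,r1,r2 in[('redband','red',(445,235,500,290),(225,175,255,210)),('blueband','blue',(455,230,505,262),(205,180,232,212)),('sled','blue',(270,215,350,270),(300,245,370,295)),('stop','red',(220,205,262,250),(370,305,412,340))]:
    print(nm)
    for c,r in((a,r1),(b,r2)):
        m=mask(c,col,r); v,u=np.nonzero(m); P=cloud(c)[m>0]; P=P[np.isfinite(P[:,0])]
        print(len(u),u.mean().round(1),v.mean().round(1),np.percentile(P,[5,50,95],axis=0).round(0).tolist())
print(tri(a,(324,233),b,(326,246)))
s=cv2.resize(a['frame'][195:315,215:515],None,fx=2.6,fy=2.6,interpolation=cv2.INTER_CUBIC)
t=cv2.resize(b['frame'][170:350,200:425],None,fx=3.2,fy=3.2,interpolation=cv2.INTER_CUBIC)[:560]
cv2.imwrite('pics/s1.png',s);cv2.imwrite('pics/t1.png',t)
E
```

```text
redband
157 471.3 256.9 [[520.0, 221.0, 66.0], [534.0, 245.0, 99.0], [542.0, 270.0, 102.0]]
53 237.8 189.6 [[518.0, 213.0, 93.0], [527.0, 243.0, 98.0], [535.0, 266.0, 102.0]]
blueband
126 482.1 241.2 [[341.0, 232.0, 0.0], [479.0, 259.0, 99.0], [489.0, 285.0, 103.0]]
56 219.5 193.9 [[466.0, 227.0, 93.0], [476.0, 251.0, 98.0], [484.0, 282.0, 101.0]]
sled
1529 307.2 242.8 [[501.0, -192.0, 21.0], [555.0, -138.0, 48.0], [584.0, -84.0, 53.0]]
1544 335.9 272.0 [[492.0, -202.0, 19.0], [524.0, -155.0, 47.0], [571.0, -93.0, 51.0]]
stop
220 242.1 218.2 [[470.0, -369.0, 2.0], [502.0, -334.0, 39.0], [537.0, -327.0, 44.0]]
460 389.5 323.6 [[466.0, -353.0, 13.0], [498.0, -345.0, 34.0], [538.0, -333.0, 43.0]]
(array([545.08666814, -96.11362087,  79.60419045]), np.float64(3.1181529285461105))
```

View pics/s1.png

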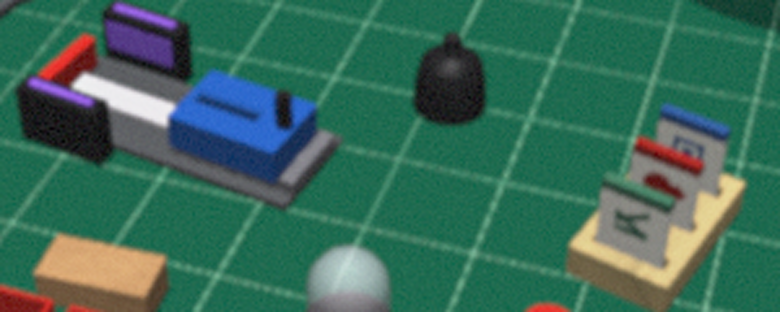

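View pics/t1.png

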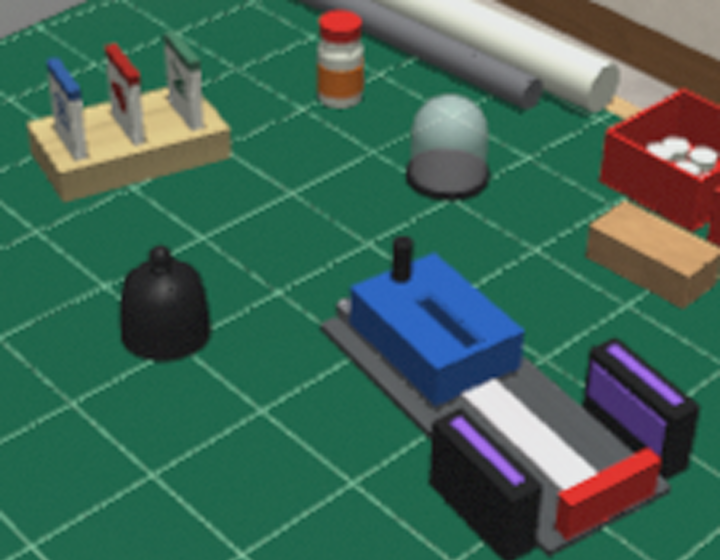

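In the crops I can see the tile bands in order blue, red, green, with red in the middle slot. The sled slot lies toward the red stop, and the post is on the far side. Next I move over the rack for a closer measurement.

```bash
cat >> h.py <<'E'
from scipy.spatial.transform import Rotation as Ro
def go(pos,yaw):
    "shift (mm, present tool axes) and turn (deg, rotation vector) to pos, tool down, yaw deg"
    s=ctrl.read_state(); R=Ro.from_euler('xyz',s['eef_rot']); W=Ro.from_euler('xyz',[np.pi,0,np.radians(yaw)])
    print('at',s['tool_pos'].round(1),np.degrees(s['eef_rot']).round(2),'F',s['ft_force'].round(1),'w',round(s['width'],1),'t',round(s['t'],1))
    print('shift',R.inv().apply(np.array(pos)-s['tool_pos']).round(1),'turn',np.degrees((R.inv()*W).as_rotvec()).round(2),'shift after turn',W.inv().apply(np.array(pos)-s['tool_pos']).round(1))
E
r='{"gripper":0.45,"tx":-0.0395,"ty":-0.0245}'
python3 -m inch '[{"gripper":0.45,"tx":-0.0395,"ty":-0.0245},{"gripper":0.45,"tx":-0.0395,"ty":-0.0245},{"gripper":0.45,"tx":-0.0395,"ty":-0.0245},{"gripper":0.45,"tx":-0.0395,"ty":-0.0245},{"gripper":0.45,"tx":-0.0395,"ty":-0.0245},{"gripper":0.45,"tx":-0.0395,"ty":-0.0245},{"gripper":0.45,"tx":-0.0395,"ty":-0.0245},{"gripper":0.45,"tx":-0.0395,"ty":-0.0245},{"gripper":0.45,"tx":-0.0395,"ty":-0.0245},{"gripper":0.45,"tx":-0.0395,"ty":-0.0245}]'
python3 -m inch '[{"gripper":0.45,"az":9.9},{"gripper":0.45,"az":9.9},{"gripper":0.45,"az":9.9},{"gripper":0.45,"az":9.9},{"gripper":0.45,"az":9.9},{"gripper":0.45,"az":9.9},{"gripper":0.45,"az":9.9},{"gripper":0.45,"az":9.9},{"gripper":0.45},{"gripper":0.45}]'
python3 - <<'E'
from h import *
go([530,243,245],78)
c=cam('wrist'); np.save('pics/w1.npy',c,allow_pickle=True); cv2.imwrite('pics/w1.png',c['frame'])
E
```

```text
at [261.3 621.9 244.5] [-1.7992e+02  1.0000e-02  1.5721e+02] F [ 0.1 -0.6 -0. ] w 85.2 t 0.1
shift [-3.945e+02 -2.452e+02 -1.000e-01] turn [-6.000e-02  6.000e-02  7.921e+01] shift after turn [-314.8  341.6   -0.5]schema error: expected keys gripper, tx, ty, tz, ax, ay, az
schema error: expected keys gripper, tx, ty, tz, ax, ay, az
```

View pics/w1.png

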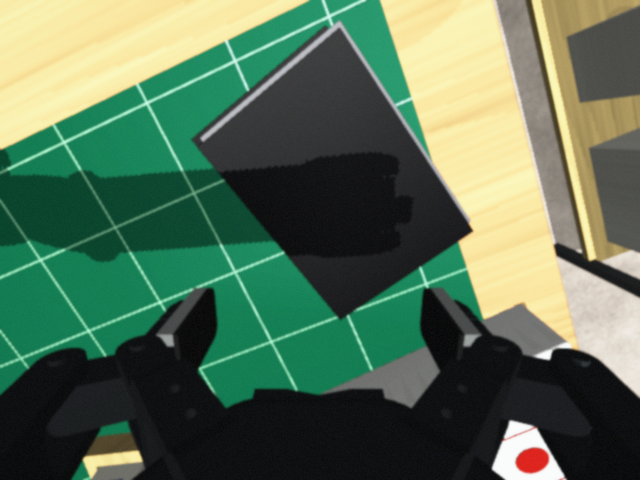

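The moves were refused because every row needs all the keys. This picture still shows the start pose, with the fingertips near (195,310) and (445,310). I'll resend with full rows.

```bash
python3 -m inch '[{"gripper":0.45,"tx":-0.0395,"ty":-0.0245,"tz":0,"ax":0,"ay":0,"az":0},{"gripper":0.45,"tx":-0.0395,"ty":-0.0245,"tz":0,"ax":0,"ay":0,"az":0},{"gripper":0.45,"tx":-0.0395,"ty":-0.0245,"tz":0,"ax":0,"ay":0,"az":0},{"gripper":0.45,"tx":-0.0395,"ty":-0.0245,"tz":0,"ax":0,"ay":0,"az":0},{"gripper":0.45,"tx":-0.0395,"ty":-0.0245,"tz":0,"ax":0,"ay":0,"az":0},{"gripper":0.45,"tx":-0.0395,"ty":-0.0245,"tz":0,"ax":0,"ay":0,"az":0},{"gripper":0.45,"tx":-0.0395,"ty":-0.0245,"tz":0,"ax":0,"ay":0,"az":0},{"gripper":0.45,"tx":-0.0395,"ty":-0.0245,"tz":0,"ax":0,"ay":0,"az":0},{"gripper":0.45,"tx":-0.0395,"ty":-0.0245,"tz":0,"ax":0,"ay":0,"az":0},{"gripper":0.45,"tx":-0.0395,"ty":-0.0245,"tz":0,"ax":0,"ay":0,"az":0}]'
python3 -m inch '[{"gripper":0.45,"tx":0,"ty":0,"tz":0,"ax":0,"ay":0,"az":9.9},{"gripper":0.45,"tx":0,"ty":0,"tz":0,"ax":0,"ay":0,"az":9.9},{"gripper":0.45,"tx":0,"ty":0,"tz":0,"ax":0,"ay":0,"az":9.9},{"gripper":0.45,"tx":0,"ty":0,"tz":0,"ax":0,"ay":0,"az":9.9},{"gripper":0.45,"tx":0,"ty":0,"tz":0,"ax":0,"ay":0,"az":9.9},{"gripper":0.45,"tx":0,"ty":0,"tz":0,"ax":0,"ay":0,"az":9.9},{"gripper":0.45,"tx":0,"ty":0,"tz":0,"ax":0,"ay":0,"az":9.9},{"gripper":0.45,"tx":0,"ty":0,"tz":0,"ax":0,"ay":0,"az":9.9},{"gripper":0.45,"tx":0,"ty":0,"tz":0,"ax":0,"ay":0,"az":0}]'
python3 - <<'E'
from h import *
go([530,243,245],78)
c=cam('wrist'); np.save('pics/w2.npy',c,allow_pickle=True); cv2.imwrite('pics/w2.png',c['frame'])
E
```

```text
t: 1.45
tool_pos: [531.4, 242.1, 245.3]
eef_rot: [3.142, -0.0, 2.744]
ft_force: [-0.1, 0.4, 0.2]
width: 38.3
grasp_force: 0.0
t: 2.58
tool_pos: [530.5, 243.5, 245.1]
eef_rot: [-3.141, 0.0, 1.363]
ft_force: [0.6, 0.8, -1.0]
width: 38.5
grasp_force: 0.0
at [530.5 243.5 245.1] [-1.7999e+02  2.0000e-02  7.8110e+01] F [ 0.6  0.8 -1. ] w 38.5 t 2.6
shift [-0.6 -0.4  0.1] turn [-0.01  0.02  0.11] shift after turn [-0.6 -0.4  0.1]
```

View pics/w2.png

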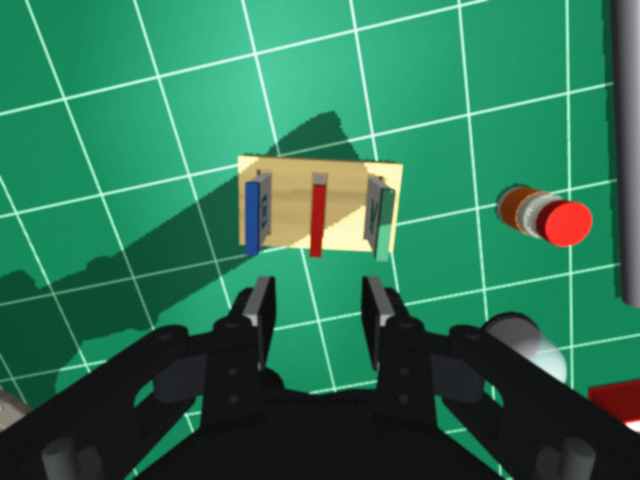

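The wrist view shows the rack with the red tile top from (319,180) to (315,257), blue at (252,215) and green at (383,222). The tile is well aligned with the tool. I'll compute its line.

```bash
python3 - <<'E'
from h import *
c=np.load('pics/w2.npy',allow_pickle=True).item(); a=np.load('pics/scene0.npy',allow_pickle=True).item()
m=mask(c,'red',(290,160,345,275)); v,u=np.nonzero(m); print(len(u),u.min(),u.max(),v.min(),v.max())
D=c['depth']; P=cloud(c)[m>0]; print('depth z',np.nanpercentile(P[:,2],[10,50,90]).round(1), 'xy', np.nanmedian(P,0).round(1))
k,b=np.polyfit(v,u,1)
rows=[(w,u[v==w].mean(),np.ptp(u[v==w])+1) for w in range(v.min(),v.max()+1,8)]; print(np.round(rows,1).tolist())
p=[plane(c,k*w+b,w,100) for w in(v.min(),v.max())]; d=p[0]-p[1]
print('ends',np.round(p,1).tolist(),'len',np.linalg.norm(d),'dir deg',np.degrees(np.arctan2(d[1],d[0])))
# height from two views: near end / band centroid in scene
ms=mask(a,'red',(445,235,500,290)); ms=(cv2.connectedComponentsWithStats(ms)); i=1+np.argmax(ms[2][1:,4]); print('scene comp',ms[2][i],ms[3][i])
vv,uu=np.nonzero(ms[1]==i)
j=uu<uu.max()+1
# top face ends in scene: left-most & right-most top edge
l=uu.min();r=uu.max()
L=(l,vv[uu<=l+1].min()); Rr=(r,vv[uu>=r-1].min()); print(L,Rr)
for q in((k*v.min()+b,v.min()),(k*v.max()+b,v.max())):
  print([(np.round(t[0],1).tolist(),round(t[1],1)) for t in(tri(c,q,a,L),tri(c,q,a,Rr))])
E
```

```text
831 310 325 185 256
depth z [ 98.9  99.8 100.6] xy [530.1 245.9  99.8]
[[185.0, 317.5, 8.0], [193.0, 318.5, 12.0], [201.0, 318.5, 12.0], [209.0, 317.5, 12.0], [217.0, 317.5, 12.0], [225.0, 316.5, 12.0], [233.0, 316.0, 11.0], [241.0, 315.5, 10.0], [249.0, 315.5, 10.0]]
ends [[537.5, 272.7, 100.0], [521.7, 215.0, 100.0]] len 59.8180707869017 dir deg 74.7081162321104
scene comp [460 248  25  13 122] [472.01639344 254.35245902]
(np.int64(460), np.int64(248)) (np.int64(484), np.int64(256))
[([537.5, 246.5, 110.2], np.float64(54.7)), ([537.6, 272.8, 106.0], np.float64(1.4))]
[([522.1, 216.9, 102.3], np.float64(2.1)), ([529.6, 247.4, 113.5], np.float64(53.8))]
```

```bash
python3 -m inch '[{"gripper":0.45,"tx":0,"ty":-0.001,"tz":0,"ax":0,"ay":0,"az":3.3},{"gripper":0.45,"tx":0,"ty":0,"tz":0.03,"ax":0,"ay":0,"az":0},{"gripper":0.45,"tx":0,"ty":0,"tz":0.03,"ax":0,"ay":0,"az":0},{"gripper":0.45,"tx":0,"ty":0,"tz":0.03,"ax":0,"ay":0,"az":0},{"gripper":0.45,"tx":0,"ty":0,"tz":0.03,"ax":0,"ay":0,"az":0},{"gripper":0.45,"tx":0,"ty":0,"tz":0.025,"ax":0,"ay":0,"az":0},{"gripper":0.45,"tx":0,"ty":0,"tz":0.022,"ax":0,"ay":0,"az":0},{"gripper":0.45,"tx":0,"ty":0,"tz":0,"ax":0,"ay":0,"az":0}]'
python3 -m inch '[{"gripper":0,"tx":0,"ty":0,"tz":0,"ax":0,"ay":0,"az":0},{"gripper":0,"tx":0,"ty":0,"tz":0,"ax":0,"ay":0,"az":0},{"gripper":0,"tx":0,"ty":0,"tz":0,"ax":0,"ay":0,"az":0},{"gripper":0,"tx":0,"ty":0,"tz":0,"ax":0,"ay":0,"az":0},{"gripper":0,"tx":0,"ty":0,"tz":0,"ax":0,"ay":0,"az":0},{"gripper":0,"tx":0,"ty":0,"tz":0,"ax":0,"ay":0,"az":0}]'
```

```text
t: 3.62
tool_pos: [528.6, 243.1, 76.8]
eef_rot: [-3.139, 0.002, 1.307]
ft_force: [0.3, -0.6, 0.2]
width: 38.7
grasp_force: 0.0
t: 4.38
tool_pos: [530.6, 244.0, 79.5]
eef_rot: [3.14, -0.002, 1.304]
ft_force: [-0.8, -0.2, 6.3]
width: 9.2
grasp_force: 59.6
```

```bash
python3 -m inch '[{"gripper":0,"tx":0,"ty":0,"tz":-0.01,"ax":0,"ay":0,"az":0},{"gripper":0,"tx":0,"ty":0,"tz":-0.015,"ax":0,"ay":0,"az":0},{"gripper":0,"tx":0,"ty":0,"tz":-0.025,"ax":0,"ay":0,"az":0},{"gripper":0,"tx":0,"ty":0,"tz":-0.03,"ax":0,"ay":0,"az":0},{"gripper":0,"tx":0,"ty":0,"tz":-0.03,"ax":0,"ay":0,"az":0},{"gripper":0,"tx":0,"ty":0,"tz":-0.03,"ax":0,"ay":0,"az":0},{"gripper":0,"tx":0,"ty":0,"tz":-0.03,"ax":0,"ay":0,"az":0}]'
python3 -m inch '[{"gripper":0,"tx":-0.0314,"ty":0.0101,"tz":0,"ax":0,"ay":0,"az":0},{"gripper":0,"tx":-0.0314,"ty":0.0101,"tz":0,"ax":0,"ay":0,"az":0},{"gripper":0,"tx":-0.0314,"ty":0.0101,"tz":0,"ax":0,"ay":0,"az":0},{"gripper":0,"tx":-0.0314,"ty":0.0101,"tz":0,"ax":0,"ay":0,"az":0},{"gripper":0,"tx":-0.0314,"ty":0.0101,"tz":0,"ax":0,"ay":0,"az":0},{"gripper":0,"tx":-0.0314,"ty":0.0101,"tz":0,"ax":0,"ay":0,"az":0},{"gripper":0,"tx":-0.0314,"ty":0.0101,"tz":0,"ax":0,"ay":0,"az":0},{"gripper":0,"tx":-0.0314,"ty":0.0101,"tz":0,"ax":0,"ay":0,"az":0},{"gripper":0,"tx":-0.0314,"ty":0.0101,"tz":0,"ax":0,"ay":0,"az":0},{"gripper":0,"tx":-0.0314,"ty":0.0101,"tz":0,"ax":0,"ay":0,"az":0},{"gripper":0,"tx":0,"ty":0,"tz":0,"ax":0,"ay":0,"az":-5},{"gripper":0,"tx":0,"ty":0,"tz":0,"ax":0,"ay":0,"az":0}]'
python3 - <<'E'
from h import *
go([546,-86,248],80)
c=cam('wrist'); np.save('pics/w3.npy',c,allow_pickle=True); cv2.imwrite('pics/w3.png',c['frame'])
E
```

```text
t: 5.25
tool_pos: [529.5, 243.4, 250.2]
eef_rot: [3.141, -0.0, 1.304]
ft_force: [-0.1, 1.1, -0.6]
width: 9.4
grasp_force: 58.4
t: 6.75
tool_pos: [544.1, -86.2, 249.0]
eef_rot: [3.141, -0.001, 1.39]
ft_force: [-0.3, -0.8, -0.8]
width: 9.3
grasp_force: 58.5
at [544.1 -86.2 249. ] [ 1.7998e+02 -4.0000e-02  7.9620e+01] F [-0.3 -0.8 -0.8] w 9.3 t 6.8
shift [0.6 1.8 1. ] turn [ 0.02 -0.04 -0.38] shift after turn [0.5 1.8 1. ]
```

View pics/w3.png

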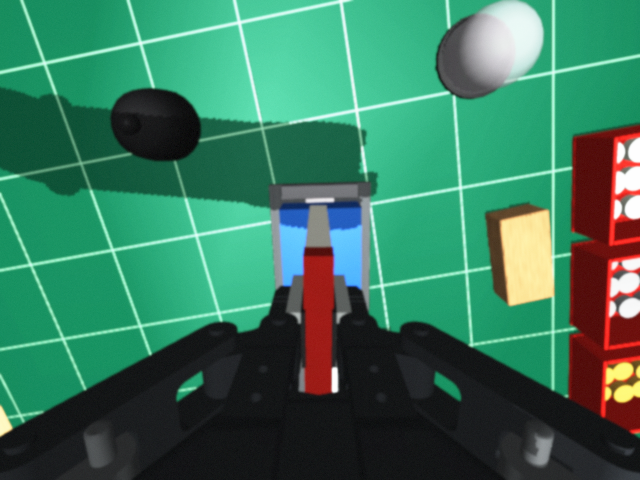

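The held tile's top runs from (318,248) to (318,393), well aligned. It hides the slot, so I move on past the slot and look back with the tile out of the way.

```bash
python3 -m inch '[{"gripper":0,"tx":-0.036,"ty":0,"tz":0,"ax":0,"ay":0,"az":0},{"gripper":0,"tx":-0.036,"ty":0,"tz":0,"ax":0,"ay":0,"az":0},{"gripper":0,"tx":-0.036,"ty":0,"tz":0,"ax":0,"ay":0,"az":0},{"gripper":0,"tx":-0.036,"ty":0,"tz":0,"ax":0,"ay":0,"az":0},{"gripper":0,"tx":-0.036,"ty":0,"tz":0,"ax":0,"ay":0,"az":0},{"gripper":0,"tx":0,"ty":0,"tz":0,"ax":0,"ay":0,"az":0},{"gripper":0,"tx":0,"ty":0,"tz":0,"ax":0,"ay":0,"az":0}]'
python3 - <<'E'
from h import *
go([512,-263,249],80)
c=cam('wrist'); np.save('pics/w4.npy',c,allow_pickle=True); cv2.imwrite('pics/w4.png',c['frame'])
E
```

```text
t: 7.68
tool_pos: [512.6, -261.9, 248.3]
eef_rot: [-3.141, -0.001, 1.391]
ft_force: [-0.5, 0.1, -0.9]
width: 8.8
grasp_force: 58.5
at [ 512.6 -261.9  248.3] [-1.7999e+02 -5.0000e-02  7.9720e+01] F [-0.5  0.1 -0.9] w 8.8 t 7.7
shift [-1.2 -0.4 -0.7] turn [-0.01 -0.05 -0.28] shift after turn [-1.2 -0.4 -0.7]
```

View pics/w4.png

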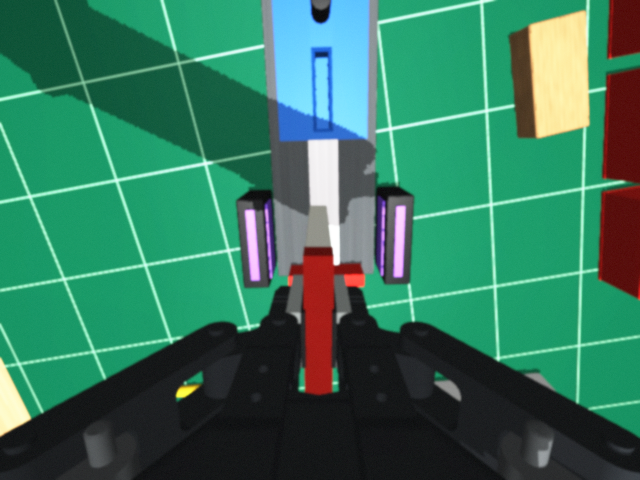

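The slot outline is clear at u 313–332, v 47–131. The sled points up the image, with the lamps and the red stop (v≈275) below. The tile in hand hides nothing important. Next I measure the slot, and the tile relative to the tool.

```bash
python3 - <<'E'
from h import *
c=np.load('pics/w4.npy',allow_pickle=True).item(); a=np.load('pics/scene0.npy',allow_pickle=True).item(); b=np.load('pics/side0.npy',allow_pickle=True).item()
P=cloud(c)
print('sled top z',np.nanmedian(P[60:90,285:305,2]),np.nanmedian(P[60:90,340:358,2]),'slot floor z',np.nanmedian(P[80:100,320:325,2]))
g=c['frame'].astype(int)
roi=g[40:140,305:342]; V=roi[...,1]; 
for v in (60,75,90): print(v,g[v,306:340,1].tolist())
print('col',g[36:142,322,1].tolist())
# dark outline (slot): threshold relative to bright top, upper lit part
m=np.zeros((480,640),np.uint8); m[40:140,305:342]=0
for v in range(44,136):
    t=np.median(g[v,290:306,1]); m[v,306:340]=(g[v,306:340,1]<0.8*t)*255
k,_=cv2.findContours(m,cv2.RETR_EXTERNAL,cv2.CHAIN_APPROX_NONE); k=max(k,key=cv2.contourArea); r=cv2.minAreaRect(k); print('slot',r)
for e in cv2.boxPoints(r): print(plane(c,*e,50).round(1))
ce=plane(c,*r[0],50); print('slot centre',ce)
# blue sled sides: direction
mb=mask(c,'blue',(260,0,385,145)); L=[];R=[]
for v in range(5,135,3):
    u=np.nonzero(mb[v])[0]
    if len(u)>60: L.append((u[0]-.5,v));R.append((u[-1]+.5,v))
for E in(L,R):
    E=np.array(E); kk=np.polyfit(E[:,1],E[:,0],1); E=E[abs(np.polyval(kk,E[:,1])-E[:,0])<2]; kk=np.polyfit(E[:,1],E[:,0],1)
    p=plane(c,np.polyval(kk,5),5,50);q=plane(c,np.polyval(kk,130),130,50); d=p-q; print('edge',p.round(1),q.round(1),np.degrees(np.arctan2(d[1],d[0])))
# tile in hand
mr=mask(c,'red',(295,240,345,400)); n=cv2.connectedComponentsWithStats(mr); vv,uu=np.nonzero(mr)
print([ (v,np.nonzero(mr[v])[0][[0,-1]].tolist()) for v in range(244,400,12) if mr[v].any()])
s=ctrl.read_state(); print('tool',s['tool_pos'])
print('hand depth z',[np.nanmedian(P[v,312:325,2]).round(1) for v in range(240,400,12)], [np.nanmedian(P[v,312:325,:2],0).round(1).tolist() for v in(255,320,385)])
# plane heights by two views: slot ends scene/side (pixel from crops)
T=np.linalg.inv(c['cam_to_world'])
def proj(p): q=T[:3,:3]@p+T[:3,3]; return q[:2]/q[2]*c['f']+[c['cx'],c['cy']]
print('TCP px',proj(s['tool_pos']), 'top+22',proj(s['tool_pos']+[0,0,22]))
E
```

```text
sled top z 49.49798447150994 49.570082831922946 slot floor z 21.540360873671005
60 [215, 215, 213, 210, 196, 165, 135, 122, 133, 170, 204, 218, 219, 220, 221, 221, 221, 221, 222, 219, 211, 183, 133, 110, 125, 148, 183, 208, 212, 216, 216, 215, 215, 217]
75 [218, 218, 219, 220, 215, 189, 149, 121, 126, 156, 196, 220, 226, 227, 227, 227, 226, 227, 227, 226, 215, 187, 137, 111, 120, 146, 185, 212, 219, 220, 219, 220, 221, 221]
90 [225, 224, 225, 223, 220, 206, 170, 135, 127, 156, 195, 222, 227, 228, 229, 229, 229, 229, 229, 227, 222, 198, 150, 117, 119, 141, 179, 212, 221, 225, 223, 225, 225, 225]
col [212, 214, 213, 215, 215, 216, 214, 215, 215, 207, 186, 148, 120, 106, 98, 82, 56, 40, 39, 42, 68, 127, 183, 212, 221, 222, 223, 223, 222, 223, 223, 225, 223, 225, 226, 224, 226, 225, 226, 226, 227, 226, 228, 227, 227, 227, 228, 228, 228, 228, 228, 229, 228, 229, 229, 230, 230, 229, 230, 228, 230, 230, 229, 230, 230, 230, 230, 230, 231, 231, 231, 231, 232, 231, 232, 231, 232, 232, 233, 233, 226, 203, 163, 132, 118, 114, 111, 114, 113, 113, 112, 111, 98, 88, 83, 90, 100, 111, 111, 112, 112,
[... 447 characters left out ...]
, (280, [304, 333]), (292, [303, 333]), (304, [303, 333]), (316, [305, 332]), (328, [305, 331]), (340, [305, 331]), (352, [305, 331]), (364, [306, 331]), (376, [305, 331]), (388, [306, 331])]
tool [ 512.72776943 -261.41086995  248.23162498]
hand depth z [np.float64(249.3), np.float64(264.3), np.float64(268.6), np.float64(268.3), np.float64(268.4), np.float64(268.4), np.float64(268.5), np.float64(268.8), np.float64(268.3), np.float64(268.5), np.float64(268.4), np.float64(268.9), np.float64(268.2), np.float64(309.0)] [[517.5, -233.1], [513.4, -256.4], [508.6, -282.9]]
TCP px [318.66540644 305.46241634] top+22 [318.7823007  335.25837381]<stdin>:22: RankWarning: Polyfit may be poorly conditioned
```

```bash
python3 - <<'E'
from h import *
c=np.load('pics/w4.npy',allow_pickle=True).item(); P=cloud(c)
A,B=plane(c,322,46.8,50),plane(c,321.5,132,50); F=plane(c,322,139,50); print('slot ends',A.round(1),B.round(1),np.linalg.norm(A-B),'front edge',F.round(1),'centre',((A+B)/2).round(1))
g=c['frame'].astype(int)
pts=[]
for v in range(55,97,3):
    r=g[v,306:340,1]; l=6+np.argmin(r[6:12]) if 0 else np.argmin(r[:15]); q=18+np.argmin(r[18:]); pts.append(((l+q)/2+306,v))
pts=np.array(pts); k=np.polyfit(pts[:,1],pts[:,0],1); p,q=plane(c,np.polyval(k,50),50,50),plane(c,np.polyval(k,130),130,50); d=p-q
print('slot line',p.round(1),q.round(1),'dir',np.degrees(np.arctan2(d[1],d[0])))
L=[(np.nonzero(mask(c,'blue',(262,0,320,145))[v])[0][0],v) for v in range(5,135,3)]
Z=P[236:262,318,2]; print('z',Z.round(0).tolist()); Y=P[200:262:4,310:327]; 
print('col red',g[200:262,318,2].tolist()); print('col g',g[200:262,318,1].tolist())
print('tile end-face pts',[(P[v,309:328][:, :].mean(0).round(1).tolist()) for v in(212,225,238,252)])
for v in(207,215,230,245): print(v,g[v,300:340,1].tolist())
ms=mask(c,'red',(295,255,345,400)); cs=np.array([(np.nonzero(ms[v])[0][[0,-1]].mean(),v) for v in range(318,390,3)]); k=np.polyfit(cs[:,1],cs[:,0],1)
p,q=plane(c,np.polyval(k,253),253,268.4),plane(c,np.polyval(k,390),390,268.4);d=p-q; print('tile top',p.round(1),q.round(1),np.degrees(np.arctan2(d[1],d[0])),np.linalg.norm(d)); n=np.nonzero(mask(c,'red',(312,280,325,420)).any(1))[0]; print(n.max())
E
```

```text
slot ends [ 540.7 -123.6   50. ] [ 528.1 -192.3   50. ] 69.9273047093928 front edge [ 527.5 -198.5   50. ] centre [ 534.4 -158.    50. ]
slot line [ 539.7 -125.9   50. ] [ 528.1 -190.6   50. ] dir 79.7865425270518
z [244.0, 246.0, 246.0, 248.0, 248.0, 250.0, 250.0, 254.0, 254.0, 256.0, 257.0, 258.0, 259.0, 261.0, 262.0, 264.0, 264.0, 265.0, 266.0, 267.0, 268.0, 268.0, 268.0, 269.0, 268.0, 268.0]
col red [242, 242, 241, 240, 232, 204, 166, 149, 149, 145, 146, 146, 146, 150, 147, 147, 146, 146, 145, 144, 148, 148, 148, 148, 149, 146, 147, 146, 147, 146, 146, 148, 146, 148, 147, 147, 147, 148, 146, 146, 147, 147, 148, 147, 148, 140, 124, 103, 89, 85, 83, 86, 84, 84, 95, 117, 144, 163, 169, 171, 169, 171]
col g [240, 240, 240, 238, 230, 202, 166, 150, 148, 146, 147, 147, 148, 151, 148, 147, 146, 146, 147, 147, 148, 149, 147, 148, 149, 147, 148, 146, 147, 146, 146, 150, 148, 147, 149, 147, 148, 148, 146, 148, 148, 148, 149, 149, 148, 136, 108, 62, 29, 17, 15, 17, 16, 15, 19, 20, 26, 30, 30, 29, 30, 29]
tile end-face pts [[517.5, -233.5, 197.9], [517.5, -233.4, 226.0], [nan, nan, nan], [51
[... 226 characters left out ...]
 143, 139, 137, 127, 118, 113, 117, 123, 138, 144, 148, 150, 148, 148, 147, 148, 147, 147, 146, 146, 147, 149, 150, 148, 149, 155, 186, 218, 232, 236, 237, 237, 238, 239, 239, 238, 230, 194, 132]
230 [145, 143, 142, 142, 141, 140, 140, 143, 146, 148, 149, 148, 148, 147, 147, 147, 147, 148, 146, 147, 150, 147, 146, 148, 147, 149, 148, 151, 177, 231, 252, 255, 255, 255, 255, 255, 255, 255, 252, 217]
245 [142, 145, 140, 139, 132, 130, 131, 134, 137, 137, 137, 135, 137, 136, 136, 135, 136, 139, 136, 137, 138, 138, 138, 138, 135, 137, 139, 135, 137, 142, 172, 231, 253, 255, 255, 255, 255, 255, 253, 229]
tile top [ 517.7 -232.1  268.4] [ 508.2 -285.4  268.4] 79.90836242942783 54.14525477449051
394
```

```bash
python3 -m inch '[{"gripper":0,"tx":0.0214,"ty":0.0006,"tz":0,"ax":0,"ay":0,"az":0},{"gripper":0,"tx":0.0214,"ty":0.0006,"tz":0,"ax":0,"ay":0,"az":0},{"gripper":0,"tx":0.0214,"ty":0.0006,"tz":0.02,"ax":0,"ay":0,"az":0},{"gripper":0,"tx":0.0214,"ty":0.0005,"tz":0.02,"ax":0,"ay":0,"az":0},{"gripper":0,"tx":0.0214,"ty":0.0005,"tz":0.02,"ax":0,"ay":0,"az":0},{"gripper":0,"tx":0,"ty":0,"tz":0.03,"ax":0,"ay":0,"az":0},{"gripper":0,"tx":0,"ty":0,"tz":0.025,"ax":0,"ay":0,"az":0},{"gripper":0,"tx":0,"ty":0,"tz":0,"ax":0,"ay":0,"az":0},{"gripper":0,"tx":0,"ty":0,"tz":0,"ax":0,"ay":0,"az":0},{"gripper":0,"tx":0,"ty":0,"tz":0,"ax":0,"ay":0,"az":0}]'
python3 - <<'E'
from h import *
go([534.6,-156.8,133],79.8)
a=cam('scene');b=cam('side')
s=cv2.resize(a['frame'][170:290,230:390],None,fx=3.5,fy=3.5,interpolation=cv2.INTER_CUBIC)[:,:400]
t=cv2.resize(b['frame'][180:300,280:400],None,fx=3.5,fy=3.5,interpolation=cv2.INTER_CUBIC)[:,:400]
cv2.imwrite('pics/p5.png',np.hstack([s,t]))
E
```

```text
t: 8.98
tool_pos: [535.0, -158.2, 134.5]
eef_rot: [3.139, -0.0, 1.391]
ft_force: [-0.3, -0.2, -0.4]
width: 8.9
grasp_force: 58.5
at [ 535.  -158.2  134.5] [ 1.7988e+02 -2.0000e-02  7.9720e+01] F [-0.3 -0.2 -0.4] w 8.9 t 9.0
shift [ 1.3 -0.6  1.5] turn [ 0.12 -0.02 -0.08] shift after turn [ 1.3 -0.6  1.5]
```

View pics/p5.png

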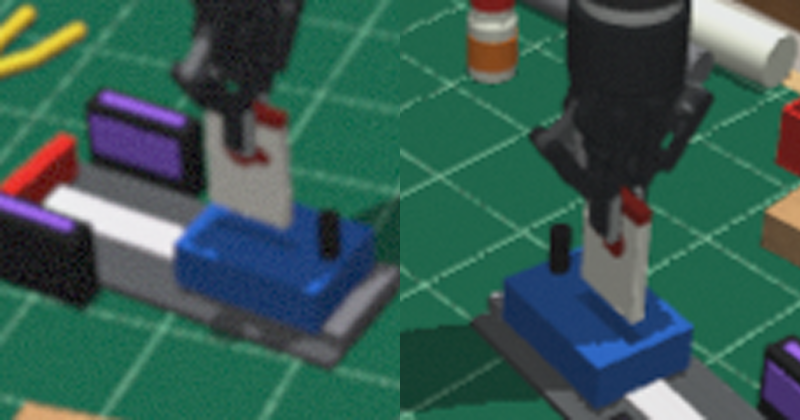

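Both views show the tile hanging upright just above the slot and aligned with it. I'll lower it gently while watching the force.

```bash
python3 -m inch '[{"gripper":0,"tx":0.001,"ty":-0.0003,"tz":0.008,"ax":0,"ay":0,"az":0},{"gripper":0,"tx":0,"ty":0,"tz":0.005,"ax":0,"ay":0,"az":0},{"gripper":0,"tx":0,"ty":0,"tz":0.003,"ax":0,"ay":0,"az":0},{"gripper":0,"tx":0,"ty":0,"tz":0.002,"ax":0,"ay":0,"az":0},{"gripper":0,"tx":0,"ty":0,"tz":0.002,"ax":0,"ay":0,"az":0},{"gripper":0,"tx":0,"ty":0,"tz":0,"ax":0,"ay":0,"az":0}]'
python3 -m inch '[{"gripper":0,"tx":0,"ty":0,"tz":0.003,"ax":0,"ay":0,"az":0},{"gripper":0,"tx":0,"ty":0,"tz":0.003,"ax":0,"ay":0,"az":0},{"gripper":0,"tx":0,"ty":0,"tz":0,"ax":0,"ay":0,"az":0}]'
```

```text
t: 9.82
tool_pos: [534.5, -157.3, 113.1]
eef_rot: [3.141, 0.0, 1.391]
ft_force: [1.9, -0.5, -0.9]
width: 9.1
grasp_force: 58.9
t: 10.2
tool_pos: [534.4, -157.2, 107.0]
eef_rot: [3.141, 0.0, 1.391]
ft_force: [4.7, -0.4, -3.0]
width: 9.1
grasp_force: 58.7
```

```bash
python3 -m inch '[{"gripper":0,"tx":0,"ty":0.0007,"tz":0,"ax":0,"ay":0,"az":0},{"gripper":0,"tx":0,"ty":0,"tz":0.003,"ax":0,"ay":0,"az":0},{"gripper":0,"tx":0,"ty":0,"tz":0.002,"ax":0,"ay":0,"az":0},{"gripper":0,"tx":0,"ty":0,"tz":0,"ax":0,"ay":0,"az":0}]'
```

```text
t: 10.7
tool_pos: [534.6, -157.3, 102.1]
eef_rot: [-3.141, 0.0, 1.391]
ft_force: [2.7, -0.2, -2.9]
width: 9.6
grasp_force: 58.8
```

```bash
python3 -m inch '[{"gripper":0,"tx":0,"ty":0.0005,"tz":0.002,"ax":0,"ay":0,"az":0},{"gripper":0,"tx":0,"ty":0,"tz":0.002,"ax":0,"ay":0,"az":0},{"gripper":0,"tx":0,"ty":0,"tz":0.002,"ax":0,"ay":0,"az":0},{"gripper":0,"tx":0,"ty":0,"tz":0,"ax":0,"ay":0,"az":0}]'
python3 -m inch '[{"gripper":0,"tx":0,"ty":0,"tz":0.002,"ax":0,"ay":0,"az":0},{"gripper":0,"tx":0,"ty":0,"tz":0.001,"ax":0,"ay":0,"az":0},{"gripper":0,"tx":0,"ty":0,"tz":0,"ax":0,"ay":0,"az":0}]'
```

```text
t: 11.2
tool_pos: [534.8, -157.4, 96.0]
eef_rot: [-3.141, 0.0, 1.391]
ft_force: [0.7, -0.2, -1.4]
width: 9.0
grasp_force: 59.1
t: 11.58
tool_pos: [534.9, -157.3, 93.1]
eef_rot: [-3.141, -0.0, 1.391]
ft_force: [0.6, -0.2, -1.9]
width: 9.2
grasp_force: 59.1
```

```bash
python3 -m inch '[{"gripper":0,"tx":0,"ty":0,"tz":0.001,"ax":0,"ay":0,"az":0},{"gripper":0,"tx":0,"ty":0,"tz":0.001,"ax":0,"ay":0,"az":0},{"gripper":0,"tx":0,"ty":0,"tz":0,"ax":0,"ay":0,"az":0}]'
```

```text
t: 11.95
tool_pos: [535.0, -157.4, 91.4]
eef_rot: [-3.141, -0.0, 1.391]
ft_force: [-0.4, 0.4, 3.1]
width: 9.0
grasp_force: 59.6
```

```bash
python3 -m inch '[{"gripper":0,"tx":0,"ty":0,"tz":0.0005,"ax":0,"ay":0,"az":0},{"gripper":0,"tx":0,"ty":0,"tz":0,"ax":0,"ay":0,"az":0}]'
```

```text
t: 12.2
tool_pos: [535.1, -157.5, 91.4]
eef_rot: [-3.141, -0.001, 1.391]
ft_force: [-2.4, 1.1, 8.4]
width: 9.1
grasp_force: 60.6
```

The force rises steeply at z 91.4, so the tile is on the floor of the slot. I'll release and rise clear, then check.

```bash
python3 -m inch '[{"gripper":0.15,"tx":0,"ty":0,"tz":0,"ax":0,"ay":0,"az":0},{"gripper":0.3,"tx":0,"ty":0,"tz":0,"ax":0,"ay":0,"az":0},{"gripper":0.4,"tx":0,"ty":0,"tz":0,"ax":0,"ay":0,"az":0},{"gripper":0.4,"tx":0,"ty":0,"tz":0,"ax":0,"ay":0,"az":0},{"gripper":0.4,"tx":0,"ty":0,"tz":-0.01,"ax":0,"ay":0,"az":0},{"gripper":0.4,"tx":0,"ty":0,"tz":-0.03,"ax":0,"ay":0,"az":0},{"gripper":0.4,"tx":0,"ty":0,"tz":-0.04,"ax":0,"ay":0,"az":0},{"gripper":0.4,"tx":0,"ty":0,"tz":-0.04,"ax":0,"ay":0,"az":0},{"gripper":0.4,"tx":0,"ty":0,"tz":0,"ax":0,"ay":0,"az":0}]'
python3 -m inch '[{"gripper":0.4,"tx":-0.045,"ty":0,"tz":-0.01,"ax":0,"ay":0,"az":0},{"gripper":0.4,"tx":-0.045,"ty":0,"tz":-0.01,"ax":0,"ay":0,"az":0},{"gripper":0.4,"tx":0,"ty":0,"tz":-0.01,"ax":0,"ay":0,"az":0},{"gripper":0.4,"tx":0,"ty":0,"tz":0,"ax":0,"ay":0,"az":0},{"gripper":0.4,"tx":0,"ty":0,"tz":0,"ax":0,"ay":0,"az":0}]'
python3 - <<'E'
from h import *
c=cam('wrist'); np.save('pics/w6.npy',c,allow_pickle=True); cv2.imwrite('pics/w6.png',c['frame'])
P=cloud(c); m=mask(c,'red',(250,0,400,240)); n,l,st,ce=cv2.connectedComponentsWithStats(m)
for i in range(1,n):
    if st[i,4]>60: print(st[i],ce[i].round(1),np.nanpercentile(P[l==i],[5,50,95],axis=0).round(1).tolist())
T=np.linalg.inv(c['cam_to_world']); q=T[:3,:3]@np.array([545,-99,85])+T[:3,3]; print('post px',q[:2]/q[2]*c['f']+[c['cx'],c['cy']])
print(ctrl.read_state()['tool_pos'])
E
```

```text
t: 13.32
tool_pos: [537.1, -158.3, 214.5]
eef_rot: [3.135, -0.001, 1.391]
ft_force: [-0.6, 0.1, -0.4]
width: 34.2
grasp_force: 0.0
t: 13.95
tool_pos: [519.3, -244.3, 240.1]
eef_rot: [-3.141, -0.001, 1.393]
ft_force: [-0.6, 1.0, 0.3]
width: 34.4
grasp_force: 0.0
[ 312   61   14   90 1195] [318.8 105.3] [[528.3, -184.4, 110.5], [534.9, -157.2, 111.7], [541.4, -132.3, 112.8]]
post px [318.38312155  22.19777428]
[ 519.21854419 -244.31063032  240.05287264]
```

View pics/w6.png

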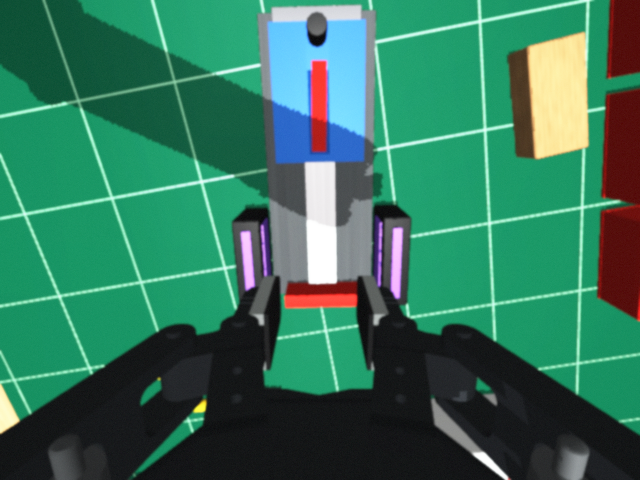

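The tile sits centred in the slot with its top at z=111.7, so it is fully home. The post top is at (317,21) and the red stop at v≈283–305. Next I'll measure the remaining travel and move over the post.

```bash
python3 -m inch '[{"gripper":0.4,"tx":0.0296,"ty":-0.0002,"tz":0,"ax":0,"ay":0,"az":0},{"gripper":0.4,"tx":0.0296,"ty":-0.0002,"tz":0,"ax":0,"ay":0,"az":0},{"gripper":0.4,"tx":0.0296,"ty":-0.0002,"tz":0,"ax":0,"ay":0,"az":0},{"gripper":0.4,"tx":0.0296,"ty":-0.0002,"tz":0,"ax":0,"ay":0,"az":0},{"gripper":0.4,"tx":0.0296,"ty":-0.0002,"tz":0,"ax":0,"ay":0,"az":0},{"gripper":0.4,"tx":0,"ty":0,"tz":0,"ax":0,"ay":0,"az":0},{"gripper":0.4,"tx":0,"ty":0,"tz":0,"ax":0,"ay":0,"az":0}]'
python3 - <<'E'
from h import *
c=np.load('pics/w6.npy',allow_pickle=True).item(); g=c['frame'][...,1].astype(int)
print('gap',plane(c,322,162,50).round(1),plane(c,322,284,42).round(1),np.linalg.norm(plane(c,322,162,50)-plane(c,322,284,42)))
print(g[2:48:2,317].tolist(),g[20,300:336].tolist())
print('post',plane(c,317,21,85).round(1))
go([544.8,-98.4,72],79.8)
E
```

```text
t: 14.88
tool_pos: [544.2, -100.2, 240.5]
eef_rot: [-3.141, 0.0, 1.392]
ft_force: [0.3, -0.5, 0.5]
width: 33.8
grasp_force: 0.0
gap [ 530.3 -200.6   50. ] [ 509.2 -322.5   42. ] 123.9663020421344
[168, 165, 187, 213, 206, 133, 86, 86, 93, 98, 101, 103, 105, 110, 113, 115, 98, 36, 14, 13, 10, 18, 96] [216, 215, 216, 218, 216, 207, 176, 123, 95, 90, 92, 95, 92, 94, 95, 95, 97, 98, 96, 95, 94, 97, 95, 94, 94, 105, 139, 181, 205, 211, 213, 213, 215, 212, 213, 212]
post [544.1 -98.1  85. ]
at [ 544.2 -100.2  240.5] [-1.7997e+02  3.0000e-02  7.9740e+01] F [ 0.3 -0.5  0.5] w 33.8 t 14.9
shift [  2.    0.3 168.5] turn [-0.03  0.03 -0.06] shift after turn [  1.9   0.3 168.5]
```

```bash
python3 -m inch '[{"gripper":0.4,"tx":0.001,"ty":0,"tz":0.03,"ax":0,"ay":0,"az":0},{"gripper":0.4,"tx":0,"ty":0,"tz":0.03,"ax":0,"ay":0,"az":0},{"gripper":0.4,"tx":0,"ty":0,"tz":0.03,"ax":0,"ay":0,"az":0},{"gripper":0.4,"tx":0,"ty":0,"tz":0.03,"ax":0,"ay":0,"az":0},{"gripper":0.4,"tx":0,"ty":0,"tz":0.025,"ax":0,"ay":0,"az":0},{"gripper":0.4,"tx":0,"ty":0,"tz":0.015,"ax":0,"ay":0,"az":0},{"gripper":0.4,"tx":0,"ty":0,"tz":0.007,"ax":0,"ay":0,"az":0},{"gripper":0.4,"tx":0,"ty":0,"tz":0,"ax":0,"ay":0,"az":0}]'
python3 -m inch '[{"gripper":0.2,"tx":0,"ty":0,"tz":0,"ax":0,"ay":0,"az":0},{"gripper":0,"tx":0,"ty":0,"tz":0,"ax":0,"ay":0,"az":0},{"gripper":0,"tx":0,"ty":0,"tz":0,"ax":0,"ay":0,"az":0},{"gripper":0,"tx":0,"ty":0,"tz":0,"ax":0,"ay":0,"az":0},{"gripper":0,"tx":0,"ty":0,"tz":0,"ax":0,"ay":0,"az":0},{"gripper":0,"tx":0,"ty":0,"tz":0,"ax":0,"ay":0,"az":0}]'
```

```text
t: 15.88
tool_pos: [544.8, -99.5, 73.9]
eef_rot: [3.142, 0.0, 1.391]
ft_force: [0.1, -0.4, 0.0]
width: 34.4
grasp_force: 0.0
t: 16.62
tool_pos: [543.9, -99.1, 74.6]
eef_rot: [-3.14, -0.001, 1.391]
ft_force: [-4.3, 0.7, 6.3]
width: 13.8
grasp_force: 58.4
```

```bash
python3 -m inch '[{"gripper":0,"tx":-0.003,"ty":0,"tz":0,"ax":0,"ay":0,"az":0},{"gripper":0,"tx":-0.006,"ty":0,"tz":0,"ax":0,"ay":0,"az":0},{"gripper":0,"tx":-0.008,"ty":0,"tz":0,"ax":0,"ay":0,"az":0},{"gripper":0,"tx":-0.008,"ty":0,"tz":0,"ax":0,"ay":0,"az":0},{"gripper":0,"tx":-0.008,"ty":0,"tz":0,"ax":0,"ay":0,"az":0},{"gripper":0,"tx":-0.008,"ty":0,"tz":0,"ax":0,"ay":0,"az":0},{"gripper":0,"tx":-0.006,"ty":0,"tz":0,"ax":0,"ay":0,"az":0},{"gripper":0,"tx":-0.003,"ty":0,"tz":0,"ax":0,"ay":0,"az":0},{"gripper":0,"tx":0,"ty":0,"tz":0,"ax":0,"ay":0,"az":0}]'
```

```text
t: 17.75
tool_pos: [536.2, -148.9, 74.6]
eef_rot: [3.14, -0.0, 1.391]
ft_force: [-0.8, 0.8, 6.5]
width: 14.2
grasp_force: 58.5
```

```bash
python3 -m inch '[{"gripper":0,"tx":-0.003,"ty":0,"tz":0,"ax":0,"ay":0,"az":0},{"gripper":0,"tx":-0.006,"ty":0,"tz":0,"ax":0,"ay":0,"az":0},{"gripper":0,"tx":-0.008,"ty":0,"tz":0,"ax":0,"ay":0,"az":0},{"gripper":0,"tx":-0.008,"ty":0,"tz":0,"ax":0,"ay":0,"az":0},{"gripper":0,"tx":-0.008,"ty":0,"tz":0,"ax":0,"ay":0,"az":0},{"gripper":0,"tx":-0.008,"ty":0,"tz":0,"ax":0,"ay":0,"az":0},{"gripper":0,"tx":-0.008,"ty":0,"tz":0,"ax":0,"ay":0,"az":0},{"gripper":0,"tx":-0.006,"ty":0,"tz":0,"ax":0,"ay":0,"az":0},{"gripper":0,"tx":-0.005,"ty":0,"tz":0,"ax":0,"ay":0,"az":0},{"gripper":0,"tx":-0.003,"ty":0,"tz":0,"ax":0,"ay":0,"az":0},{"gripper":0,"tx":0,"ty":0,"tz":0,"ax":0,"ay":0,"az":0}]'
python3 -m inch '[{"gripper":0,"tx":-0.002,"ty":0,"tz":0,"ax":0,"ay":0,"az":0},{"gripper":0,"tx":-0.002,"ty":0,"tz":0,"ax":0,"ay":0,"az":0},{"gripper":0,"tx":0,"ty":0,"tz":0,"ax":0,"ay":0,"az":0}]'
```

```text
t: 19.12
tool_pos: [526.4, -211.5, 74.7]
eef_rot: [3.137, 0.001, 1.391]
ft_force: [4.8, -0.8, 4.5]
width: 13.5
grasp_force: 58.6
t: 19.5
tool_pos: [525.8, -215.1, 74.7]
eef_rot: [3.137, 0.001, 1.391]
ft_force: [7.0, 0.7, 4.6]
width: 13.8
grasp_force: 58.6
```

```bash
python3 -m inch '[{"gripper":0,"tx":-0.002,"ty":0.001,"tz":0,"ax":0,"ay":0,"az":0},{"gripper":0,"tx":-0.001,"ty":0.0005,"tz":0,"ax":0,"ay":0,"az":0},{"gripper":0,"tx":0,"ty":0,"tz":0,"ax":0,"ay":0,"az":0}]'
python3 -m inch '[{"gripper":0,"tx":-0.0015,"ty":0,"tz":0,"ax":0,"ay":0,"az":0},{"gripper":0,"tx":0,"ty":0,"tz":0,"ax":0,"ay":0,"az":0}]'
```

```text
t: 19.88
tool_pos: [525.4, -218.2, 74.6]
eef_rot: [3.14, 0.0, 1.391]
ft_force: [1.6, 1.4, 7.6]
width: 14.2
grasp_force: 59.2
t: 20.12
tool_pos: [525.1, -219.6, 74.6]
eef_rot: [3.14, 0.0, 1.391]
ft_force: [2.4, 1.4, 9.4]
width: 13.9
grasp_force: 59.0
```

```bash
python3 -m inch '[{"gripper":0,"tx":-0.0015,"ty":0,"tz":0,"ax":0,"ay":0,"az":0},{"gripper":0,"tx":0,"ty":0,"tz":0,"ax":0,"ay":0,"az":0}]'
python3 -m inch '[{"gripper":0,"tx":-0.001,"ty":0,"tz":0,"ax":0,"ay":0,"az":0},{"gripper":0,"tx":0,"ty":0,"tz":0,"ax":0,"ay":0,"az":0}]'
```

```text
t: 20.38
tool_pos: [524.9, -221.1, 74.6]
eef_rot: [3.14, 0.0, 1.391]
ft_force: [2.0, 0.6, 8.6]
width: 14.2
grasp_force: 59.0
t: 20.62
tool_pos: [524.8, -222.0, 74.6]
eef_rot: [3.14, 0.0, 1.391]
ft_force: [1.8, 1.1, 8.2]
width: 13.6
grasp_force: 59.1
```

```bash
python3 -m inch '[{"gripper":0,"tx":-0.001,"ty":0,"tz":0,"ax":0,"ay":0,"az":0},{"gripper":0,"tx":0,"ty":0,"tz":0,"ax":0,"ay":0,"az":0}]'
python3 -m inch '[{"gripper":0,"tx":-0.001,"ty":0,"tz":0,"ax":0,"ay":0,"az":0},{"gripper":0,"tx":0,"ty":0,"tz":0,"ax":0,"ay":0,"az":0}]'
python3 -m inch '[{"gripper":0,"tx":-0.001,"ty":0,"tz":0,"ax":0,"ay":0,"az":0},{"gripper":0,"tx":0,"ty":0,"tz":0,"ax":0,"ay":0,"az":0}]'
```

```text
t: 20.88
tool_pos: [524.6, -223.0, 74.6]
eef_rot: [3.14, 0.0, 1.391]
ft_force: [1.9, 1.4, 9.0]
width: 14.0
grasp_force: 59.0
t: 21.12
tool_pos: [524.5, -224.0, 74.6]
eef_rot: [3.14, 0.0, 1.391]
ft_force: [1.6, 2.2, 9.3]
width: 13.8
grasp_force: 59.0
t: 21.38
tool_pos: [524.3, -225.0, 74.6]
eef_rot: [3.14, 0.0, 1.391]
ft_force: [1.3, 1.2, 7.6]
width: 14.0
grasp_force: 59.0
```

```bash
python3 -m inch '[{"gripper":0,"tx":-0.001,"ty":0,"tz":0,"ax":0,"ay":0,"az":0},{"gripper":0,"tx":0,"ty":0,"tz":0,"ax":0,"ay":0,"az":0}]'
python3 -m inch '[{"gripper":0,"tx":-0.001,"ty":0,"tz":0,"ax":0,"ay":0,"az":0},{"gripper":0,"tx":0,"ty":0,"tz":0,"ax":0,"ay":0,"az":0}]'
python3 - <<'E'
from h import *
a=cam('scene');b=cam('side'); ctrl.read_state()
s=cv2.resize(a['frame'][170:270,215:325],None,fx=3.6,fy=3.6,interpolation=cv2.INTER_CUBIC)
t=cv2.resize(b['frame'][250:350,310:420],None,fx=3.6,fy=3.6,interpolation=cv2.INTER_CUBIC)
cv2.imwrite('pics/p7.png',np.hstack([s,t]))
E
```

```text
t: 21.62
tool_pos: [524.2, -225.9, 74.6]
eef_rot: [3.139, 0.0, 1.391]
ft_force: [1.5, 1.0, 8.3]
width: 14.2
grasp_force: 59.0
t: 21.88
tool_pos: [524.0, -226.9, 74.6]
eef_rot: [3.139, 0.0, 1.391]
ft_force: [2.7, 0.9, 7.7]
width: 13.9
grasp_force: 59.0
```

View pics/p7.png

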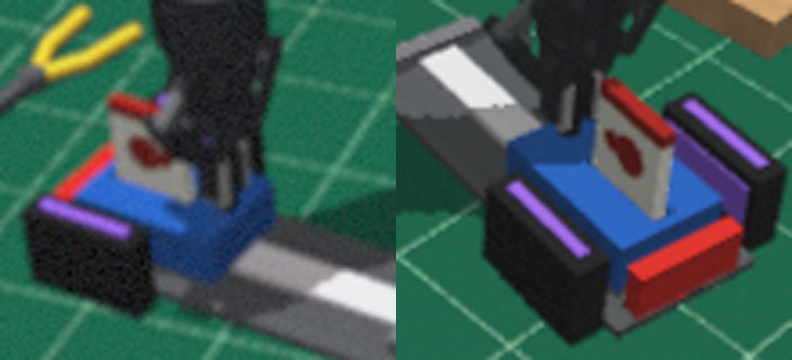

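The tile stands and the sled is within a few mm of the red stop. I'll keep going until I feel contact.

```bash
for i in 1; do
python3 -m inch '[{"gripper":0,"tx":-0.001,"ty":0,"tz":0,"ax":0,"ay":0,"az":0},{"gripper":0,"tx":0,"ty":0,"tz":0,"ax":0,"ay":0,"az":0}]'; done
python3 -m inch '[{"gripper":0,"tx":-0.001,"ty":0,"tz":0,"ax":0,"ay":0,"az":0},{"gripper":0,"tx":0,"ty":0,"tz":0,"ax":0,"ay":0,"az":0}]'
python3 -m inch '[{"gripper":0,"tx":-0.001,"ty":0,"tz":0,"ax":0,"ay":0,"az":0},{"gripper":0,"tx":0,"ty":0,"tz":0,"ax":0,"ay":0,"az":0}]'
```

```text
t: 22.22
tool_pos: [523.9, -228.0, 74.6]
eef_rot: [3.139, 0.0, 1.391]
ft_force: [2.6, 1.6, 8.0]
width: 14.2
grasp_force: 59.0
t: 22.48
tool_pos: [523.7, -228.9, 74.6]
eef_rot: [3.139, 0.0, 1.391]
ft_force: [2.5, 1.2, 7.6]
width: 13.7
grasp_force: 59.0
t: 22.72
tool_pos: [523.6, -229.9, 74.6]
eef_rot: [3.139, 0.0, 1.391]
ft_force: [1.6, 0.5, 8.4]
width: 14.0
grasp_force: 59.0
```

```bash
python3 -m inch '[{"gripper":0,"tx":-0.001,"ty":0,"tz":0,"ax":0,"ay":0,"az":0},{"gripper":0,"tx":-0.001,"ty":0,"tz":0,"ax":0,"ay":0,"az":0},{"gripper":0,"tx":0,"ty":0,"tz":0,"ax":0,"ay":0,"az":0}]'
python3 -m inch '[{"gripper":0,"tx":-0.001,"ty":0,"tz":0,"ax":0,"ay":0,"az":0},{"gripper":0,"tx":0,"ty":0,"tz":0,"ax":0,"ay":0,"az":0}]'
python3 -m inch '[{"gripper":0,"tx":-0.001,"ty":0,"tz":0,"ax":0,"ay":0,"az":0},{"gripper":0,"tx":0,"ty":0,"tz":0,"ax":0,"ay":0,"az":0}]'
```

```text
t: 23.1
tool_pos: [523.3, -231.9, 74.7]
eef_rot: [3.139, 0.0, 1.391]
ft_force: [1.4, 0.9, 8.9]
width: 14.2
grasp_force: 59.0
t: 23.35
tool_pos: [523.2, -232.7, 74.6]
eef_rot: [3.139, 0.0, 1.391]
ft_force: [3.2, 1.2, 7.5]
width: 13.8
grasp_force: 59.0
t: 23.6
tool_pos: [523.1, -232.8, 74.6]
eef_rot: [3.14, -0.001, 1.392]
ft_force: [1.8, 3.9, 8.8]
width: 14.1
grasp_force: 59.1
```

```bash
python3 -m inch '[{"gripper":0,"tx":-0.001,"ty":0,"tz":0,"ax":0,"ay":0,"az":0},{"gripper":0,"tx":0,"ty":0,"tz":0,"ax":0,"ay":0,"az":0},{"gripper":0,"tx":0,"ty":0,"tz":0,"ax":0,"ay":0,"az":0}]'
```

```text
t: 23.98
tool_pos: [523.2, -232.8, 74.6]
eef_rot: [3.14, -0.002, 1.392]
ft_force: [3.1, 5.9, 11.5]
width: 13.9
grasp_force: 59.3
```

The sled is against the stop: the position no longer advances and the force is rising. I'll open, rise and move clear.

```bash
python3 -m inch '[{"gripper":0.2,"tx":0,"ty":0,"tz":0,"ax":0,"ay":0,"az":0},{"gripper":0.35,"tx":0,"ty":0,"tz":0,"ax":0,"ay":0,"az":0},{"gripper":0.35,"tx":0,"ty":0,"tz":0,"ax":0,"ay":0,"az":0},{"gripper":0.35,"tx":0,"ty":0,"tz":0,"ax":0,"ay":0,"az":0},{"gripper":0.35,"tx":0,"ty":0,"tz":-0.01,"ax":0,"ay":0,"az":0},{"gripper":0.35,"tx":0,"ty":0,"tz":-0.03,"ax":0,"ay":0,"az":0},{"gripper":0.35,"tx":0,"ty":0,"tz":-0.04,"ax":0,"ay":0,"az":0},{"gripper":0.35,"tx":0,"ty":0,"tz":-0.04,"ax":0,"ay":0,"az":0},{"gripper":0.35,"tx":0,"ty":0,"tz":-0.04,"ax":0,"ay":0,"az":0},{"gripper":0.35,"tx":0,"ty":0,"tz":-0.02,"ax":0,"ay":0,"az":0},{"gripper":0.35,"tx":0,"ty":0,"tz":0,"ax":0,"ay":0,"az":0},{"gripper":0.35,"tx":0,"ty":0,"tz":0,"ax":0,"ay":0,"az":0}]'
python3 - <<'E'
from h import *
a=cam('scene');b=cam('side')
s=cv2.resize(a['frame'][170:350,200:520],None,fx=1.25,fy=1.25); t=cv2.resize(b['frame'][170:350,200:425],None,fx=1.77,fy=1.77)
t=cv2.resize(b['frame'][170:350,200:425],(400,320)); s=cv2.resize(s,(400,225))
cv2.imwrite('pics/p8.png',np.hstack([np.vstack([s,np.zeros((95,400,3),np.uint8)]),t]))
P=cloud(b); m=mask(b,'blue',(310,255,420,330)); Q=P[m>0]; Q=Q[abs(Q[:,2]-50)<3]
m=mask(b,'red',(340,255,420,345)); n,l,st,ce=cv2.connectedComponentsWithStats(m)
for i in range(1,n):
    if st[i,4]>40: print(st[i],np.nanpercentile(P[l==i],[5,50,95],axis=0).round(0).tolist())
E
```

```text
t: 25.48
tool_pos: [521.1, -234.0, 253.1]
eef_rot: [-3.14, -0.0, 1.391]
ft_force: [-0.8, 0.1, 0.1]
width: 30.1
grasp_force: 0.0
[369 273  20  19 108] [[504.0, -321.0, 108.0], [511.0, -293.0, 111.0], [520.0, -266.0, 113.0]]
[374 310  33  28 461] [[466.0, -353.0, 13.0], [498.0, -346.0, 35.0], [538.0, -333.0, 43.0]]
```

View pics/p8.png

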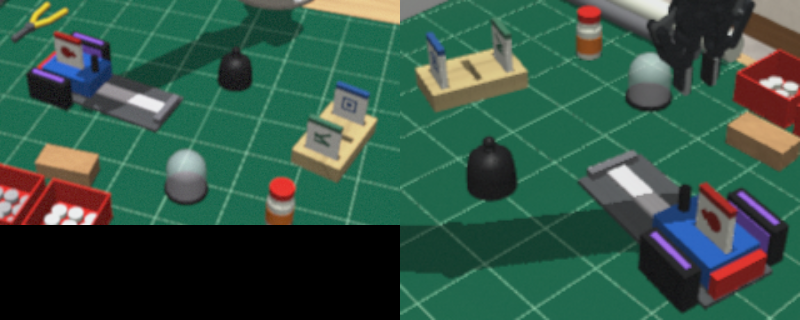

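The sled is against the red stop between the lamps and the tile is standing with its top at z≈111. The other two tiles are still in the rack and the bystanders have not moved. I'm handing the job in.

```bash
python3 -c "
from plant import ctrl
print(ctrl.finish_job())"
```

```text
the job is handed in; nothing more can be done
None
```

I handed the job in at about 25 s: the red tile stands fully home in the sled's slot, the sled rests against the red stop between the lamps, and in the last pictures nothing else on the mat had visibly moved.

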